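# Size an unmarked disc in the step gauge

## Task

Find the size of the disc that stands on the black mat: take it by its knob and try it, lying flat, over the steps of the step gauge one after another, from the narrowest step upward, letting it touch the rails at each step without forcing it. At the first step where it goes down between the rails, set it flat on the gauge's base plate, let go and draw the gripper away, leaving it there. Leave the two discs in the clear tray and the dropper bottles alone.

Things in the scene. Friction and masses are not known exactly. Their poses are not given: they have to be found in the camera images.
- gauge: fixed metal step gauge, dark plate with light rails, 118 mm wide (x), 212 mm long (y); origin at the centre of its underside. On a 10 mm base plate stand two rails 16 mm high; the gap between them runs along y and widens in four 50 mm long steps from the +y end to the -y end, marked by one (narrowest) to four punch dots. A disc too large for a step rests on the rails; else it goes down to the plate
- step_1 (a point): middle of step 1 of the gauge, the narrowest, gap 48 mm wide; the point lies mid-gap, mid-length, level with the rail tops (16 mm above the gap's floor, 26 mm above the worktop); axes as the gauge: x across the gap, y along it towards the narrow end, z up
- step_2 (a point): middle of step 2 of the gauge, gap 58 mm wide; the point lies mid-gap, mid-length, level with the rail tops (16 mm above the gap's floor, 26 mm above the worktop); axes as the gauge: x across the gap, y along it towards the narrow end, z up
- step_3 (a point): middle of step 3 of the gauge, gap 68 mm wide; the point lies mid-gap, mid-length, level with the rail tops (16 mm above the gap's floor, 26 mm above the worktop); axes as the gauge: x across the gap, y along it towards the narrow end, z up
- step_4 (a point): middle of step 4 of the gauge, the widest, gap 78 mm wide; the point lies mid-gap, mid-length, level with the rail tops (16 mm above the gap's floor, 26 mm above the worktop); axes as the gauge: x across the gap, y along it towards the narrow end, z up
- mat_top (a point): middle of the top face of a black square mat, 100 x 100 mm, 2 mm thick, fixed on the worktop; the disc to be gauged stands on it at the start, knob up, within 15 mm of its middle
- disc_a_grip (a point): metal disc, 12 mm thick, with an upright round knob (20 mm diameter, 44 mm tall) on its middle; 56 mm high in all, 0.16 kg. The point lies on the knob's axis 40 mm above the underside; z up. The three discs look alike but have diameters 54, 64 and 74 mm (which is which is not told; their starting places are swapped at random)
- disc_b_grip (a point): metal disc, 12 mm thick, with an upright round knob (20 mm diameter, 44 mm tall) on its middle; 56 mm high in all, 0.16 kg. The point lies on the knob's axis 40 mm above the underside; z up. The three discs look alike but have diameters 54, 64 and 74 mm (which is which is not told; their starting places are swapped at random)
- disc_c_grip (a point): metal disc, 12 mm thick, with an upright round knob (20 mm diameter, 44 mm tall) on its middle; 56 mm high in all, 0.16 kg. The point lies on the knob's axis 40 mm above the underside; z up. The three discs look alike but have diameters 54, 64 and 74 mm (which is which is not told; their starting places are swapped at random)
- disc_a: the same disc as disc_a_grip; origin at the centre of its underside
- disc_b: the same disc as disc_b_grip; origin at the centre of its underside
- disc_c: the same disc as disc_c_grip; origin at the centre of its underside
- spare_tray: shallow clear tray, 139 x 207 mm, walls 16 mm, fixed; the two discs not to be gauged stand in it. Origin at the centre of its underside
- bottle_left: dropper bottle 33 mm across, 95 mm tall, on the far side of the gauge, left of the microscope; a bystander. Origin at the centre of its underside
- bottle_right: dropper bottle 33 mm across, 95 mm tall, right of the microscope, far right; a bystander. Origin at the centre of its underside

How it is judged (in metres and radians):
On the way, in this order (a step that is already met when the one before it is completed fails the run):
1. the disc is tried on step 1: it touches the rails there and is stopped (((y of disc_a_grip in the frame of step_1 between -0.02 and 0.02 m and x of disc_a_grip in the frame of step_1 between -0.01 and 0.01 m and z of disc_a_grip in the frame of step_1 above 0.035 m and contact force between disc_a and gauge above 0.5 N) or (y of disc_b_grip in the frame of step_1 between -0.02 and 0.02 m and x of disc_b_grip in the frame of step_1 between -0.01 and 0.01 m and z of disc_b_grip in the frame of step_1 above 0.035 m and contact force between disc_b and gauge above 0.5 N) or (y of disc_c_grip in the frame of step_1 between -0.02 and 0.02 m and x of disc_c_grip in the frame of step_1 between -0.01 and 0.01 m and z of disc_c_grip in the frame of step_1 above 0.035 m and contact force between disc_c and gauge above 0.5 N))).
2. the disc is tried on step 2: it is stopped by the rails there, or begins to enter if it fits (((y of disc_a_grip in the frame of step_2 between -0.02 and 0.02 m and x of disc_a_grip in the frame of step_2 between -0.01 and 0.01 m and z of disc_a_grip in the frame of step_2 between 0.0265 and 0.036 m) or (y of disc_b_grip in the frame of step_2 between -0.02 and 0.02 m and x of disc_b_grip in the frame of step_2 between -0.01 and 0.01 m and z of disc_b_grip in the frame of step_2 above 0.035 m and contact force between disc_b and gauge above 0.5 N) or (y of disc_c_grip in the frame of step_2 between -0.02 and 0.02 m and x of disc_c_grip in the frame of step_2 between -0.01 and 0.01 m and z of disc_c_grip in the frame of step_2 above 0.035 m and contact force between disc_c and gauge above 0.5 N))).
3. a disc that fits step 2 is down on the base plate there; a larger one is tried on step 3: it is stopped by the rails, or enters if it fits (((y of disc_a_grip in the frame of step_2 between -0.02 and 0.02 m and x of disc_a_grip in the frame of step_2 between -0.01 and 0.01 m and z of disc_a_grip in the frame of step_2 below 0.0265 m) or (y of disc_b_grip in the frame of step_3 between -0.02 and 0.02 m and x of disc_b_grip in the frame of step_3 between -0.01 and 0.01 m and z of disc_b_grip in the frame of step_3 below 0.036 m) or (y of disc_c_grip in the frame of step_3 between -0.02 and 0.02 m and x of disc_c_grip in the frame of step_3 between -0.01 and 0.01 m and z of disc_c_grip in the frame of step_3 above 0.035 m and contact force between disc_c and gauge above 0.5 N))).
4. the disc is down on the base plate in the first step that lets it in, and the gripper has been drawn 60 mm away from its knob (((y of disc_a_grip in the frame of step_2 between -0.02 and 0.02 m and x of disc_a_grip in the frame of step_2 between -0.01 and 0.01 m and z of disc_a_grip in the frame of step_2 below 0.0265 m and distance between the grasp point and disc_a_grip above 0.06 m) or (y of disc_b_grip in the frame of step_3 between -0.02 and 0.02 m and x of disc_b_grip in the frame of step_3 between -0.01 and 0.01 m and z of disc_b_grip in the frame of step_3 below 0.0265 m and distance between the grasp point and disc_b_grip above 0.06 m) or (y of disc_c_grip in the frame of step_4 between -0.02 and 0.02 m and x of disc_c_grip in the frame of step_4 between -0.01 and 0.01 m and z of disc_c_grip in the frame of step_4 below 0.0265 m and distance between the grasp point and disc_c_grip above 0.06 m))), for 0.2 s.
At the end, for the whole second after the job is handed in: The disc from the mat lies flat (within 0.08 rad) and at rest on the gauge's base plate (within 2.5 mm) in the narrowest step that lets it in, its middle within 20 mm of the step's middle along the gauge and 10 mm across it; the other two discs are within 15 mm of where they stood (((y of disc_a_grip in the frame of step_2 between -0.02 and 0.02 m and x of disc_a_grip in the frame of step_2 between -0.01 and 0.01 m and z of disc_a_grip in the frame of step_2 below 0.0265 m and angle between disc_a_grip's own z axis and vertical below 0.08 rad and linear speed of disc_a below 0.01 m/s and distance of each of disc_b_grip, disc_c_grip from where it was at the start of the episode below 0.015 m and horizontal distance between each of disc_b_grip, disc_c_grip and mat_top above 0.08 m) or (y of disc_b_grip in the frame of step_3 between -0.02 and 0.02 m and x of disc_b_grip in the frame of step_3 between -0.01 and 0.01 m and z of disc_b_grip in the frame of step_3 below 0.0265 m and angle between disc_b_grip's own z axis and vertical below 0.08 rad and linear speed of disc_b below 0.01 m/s and distance of each of disc_a_grip, disc_c_grip from where it was at the start of the episode below 0.015 m and horizontal distance between each of disc_a_grip, disc_c_grip and mat_top above 0.08 m) or (y of disc_c_grip in the frame of step_4 between -0.02 and 0.02 m and x of disc_c_grip in the frame of step_4 between -0.01 and 0.01 m and z of disc_c_grip in the frame of step_4 below 0.0265 m and angle between disc_c_grip's own z axis and vertical below 0.08 rad and linear speed of disc_c below 0.01 m/s and distance of each of disc_a_grip, disc_b_grip from where it was at the start of the episode below 0.015 m and horizontal distance between each of disc_a_grip, disc_b_grip and mat_top above 0.08 m))); the robot touches nothing.
It fails at once if a disc is pressed on the gauge with more than 60 N (contact force between any of disc_a, disc_b, disc_c and gauge above 60 N).
It fails at once if a dropper bottle is moved more than 20 mm or tipped (distance of any of bottle_left, bottle_right from where it was at the start of the episode above 0.02 m or angle between any of bottle_left, bottle_right's own z axis and vertical above 0.3 rad).
It also fails if it takes over 45 s, if anything falls off the work surface, if the arm or the gripper's body presses on something with over 40 N, if the wrist force passes 120 N, or if a joint passes its speed limit or range.

## Robot

A 6-joint arm with a two-finger parallel gripper is mounted at the origin on a cart in front of the work surface, level with it; the furniture and walls round the work are solid. World frame = base frame: x ahead of the robot, y to its left, z up, the work surface at z = 0. Lengths are in mm, angles in rad, forces in N, time in s.
With the tool pointing down it reaches from about 350 to 775 mm from the base axis. Payload 7.3 kg.
Tool frame: the origin (TCP) lies at the very end of the fingers, on their centre line; the grasp point (between the pads) lies 19 mm behind it (bot.grip_point_offset is the distance from the TCP to the grasp point, in mm); z points along the fingers, y is the line along which they close (so a half turn about z gives the same grasp; the last joint's range is limited). The gripper opens to 92 mm and grips with 3 to 60 N. Pads are 19 mm wide; open, the fingers measure 130 mm over their backs; the gripper's body (75 mm by 190 mm) begins 47 mm behind the grasp point.
Start: joints at [1.179, 0.342, 1.524, -0, 1.275, -0.146], TCP at [127.733, 509.244, 226.741] pointing down, gripper open.
Joint ranges: [-2.53, 2.53], [-0.77, 2.02], [0.04, 2.7], [-1, 4.14], [0.28, 2.66], [-3.11, 3.11]. Speed limits (rad/s): [2.57, 2.57, 3.14, 3.14, 3.14, 3.14].

## Interface

Orientations are given as [roll, pitch, yaw] about the fixed x, y, z axes, in that order (R = Rz(yaw) Ry(pitch) Rx(roll)).
In Python, from plant import bot gives the robot as it stands. The module is installed in compiled form; this text tells all that it offers.
- The arm moves only by the shell command python3 -m jog 'ROWS' [OPENING]. ROWS is JSON, a list of rows, each a list of 6 numbers: the shift along the tool's x, y, z in mm, then the turn, a rotation vector about the tool's x, y, z in rad. In form: [[dx, dy, dz, rx, ry, rz], ...]. A call has 1 to 12 rows; each row shifts and turns the commanded pose from where the row before left it, along the tool's axes as they then stand; what a row does not reach is not made up. A row lasts 1/10 s, in which the tool goes at most 50 mm and 8.59 degrees, less where a joint would pass 70% of its speed; a pose out of reach is approached as far as the arm can. A call with a gripper value outside its range is refused whole. OPENING is the opening in per cent of the stroke, from 0 (shut) to 100 (fully open), set as the call begins (- or left out, the last holds). The fingers move at their own pace and stop on an object; the grip force is fixed at half the most. Time passes only in rows, so rows that do not move let the fingers close. It gives the time, the measured TCP pose, the force, the opening and the grip force at its end, in the units of the state.
- bot.get_obs(): the state, without advancing time (a new reading comes with each control period).
- bot.capture(name): name is "side" or "top"; returns the picture (420x560x3 uint8, red, green, blue); there is no depth.
- bot.camera_model(name): a dict with "fx", "fy", "cx", "cy" (pixels), "dist_coeffs" ([k1, k2, p1, p2, k3] as OpenCV has them; the pictures are not rectified), "position" and "orientation" of the camera in the world. Camera axes: x right, y down, z forward; pixel columns grow to the right and rows downward; lengths in mm; the calibration is good to about 2 mm. A picture is of the moment at which its call begins. camera_model takes no time and is no camera call.
- bot.close_job(): hands the job in; it is judged then, once.
Trained networks look in the newest picture that a camera, given by its name, has taken for a name from the list of things; names that differ only in an ending like _2 or _b are one class to them, and where a whole thing is asked for, a point or a joint stands for the part that bears it (a point fixed in the world has none). Each returns a list of dicts, best first, with "p" (0 to 1); they miss things now and then, are a little off and sometimes report something else, mostly with a low value. They report only what shows in the picture. A call takes as long as a camera call.
- bot.outline_of(target, camera): "mask" (420x560 bool, what is visible of it) and "pixel" ([column, row] in pixels, amid what is visible of it).
The state is a dict: "time": time; "joint_positions": joint angles; "dq": joint speeds; "tau": joint torques, N m; "tool_pos": TCP position; "tcp_rot": TCP orientation; "contact_force": force on the tool from outside, world axes, zero at the start; "moment": the same for the moment, N m; "grip_width": finger opening in mm; "finger_force": force on a finger pad.
Only numpy, scipy, OpenCV 4.12 (cv2) and the standard library are available. Lean on these libraries where they do the work, as an engineer would, in place of code of your own. Each camera call takes 0.05 s, during which the arm holds its last target. There are 200 camera calls.

## Working session

There is one attempt and no reset: what is moved stays moved. The work goes in short steps, Python scripts to look and compute and a shell command to move; the robot and the scene stay as the last step left them, time stands still between calls to the robot, and variables do not carry over. Pictures are saved under pics/ and viewed, at most 10 in all, crops included, and the job is handed in when it is done.

```bash
mkdir -p pics; cat > h.py <<'E'
import numpy as np, cv2
from scipy.spatial.transform import Rotation as R
from plant import bot
def cam(n):
    m=bot.camera_model(n); K=np.array([[m['fx'],0,m['cx']],[0,m['fy'],m['cy']],[0,0,1.]])
    o=np.array(m['orientation'],float)
    Rm=R.from_euler('xyz',o).as_matrix() if o.size==3 else o
    return K,np.array(m['dist_coeffs'],float),np.array(m['position'],float),Rm
def onplane(n,px,z):
    K,d,p,Rm=cam(n)
    u=cv2.undistortPoints(np.array(px,float).reshape(-1,1,2),K,d).reshape(-1,2)
    r=np.c_[u,np.ones(len(u))]@Rm.T
    return p+r*((z-p[2])/r[:,2])[:,None]
def proj(n,P):
    K,d,p,Rm=cam(n)
    q=(np.array(P,float).reshape(-1,3)-p)@Rm
    return cv2.projectPoints(q,np.zeros(3),np.zeros(3),K,d)[0].reshape(-1,2)
def snap(n,f):
    im=bot.capture(n); cv2.imwrite(f'pics/{f}.png',im[:,:,::-1]); return im
E
python3 - <<'E'
from h import *
for n in('top','side'):
    print(n,bot.camera_model(n)); snap(n,n+'0')
    for t in('gauge','mat_top','disc_a','spare_tray','bottle_left'):
        for r in bot.outline_of(t,n): print(t,round(r['p'],2),r['pixel'],r['mask'].sum(), onplane(n,r['pixel'],10)[0].round())
E
```

```text
top {'fx': 450.61742390710396, 'fy': 450.61742390710396, 'cx': 278.236375875339, 'cy': 217.59720835925972, 'dist_coeffs': array([0.00054934, 0.        , 0.        , 0.        , 0.        ]), 'position': array([ 488.37733018,  -57.65108934, 1051.37412478]), 'orientation': array([-3.0343228 , -0.01275604, -1.58885855])}
gauge 0.74 [293.5, 266.7] 4852 [ 486. -106.   10.]
mat_top 0.63 [166.8, 277.3] 925 [467. 184.  10.]
mat_top 0.16 [181.5, 160.1] 579 [740. 152.  10.]
disc_a 0.94 [181.7, 283.8] 822 [452. 150.  10.]
disc_a 0.69 [177.4, 199.8] 472 [646. 161.  10.]
disc_a 0.3 [379.8, 196.8] 226 [ 645. -312.   10.]
spare_tray 0.65 [173.8, 183.2] 4240 [685. 170.  10.]
spare_tray 0.58 [180.8, 165.1] 548 [728. 154.  10.]
bottle_left 0.48 [222.9, 201.8] 227 [639.  55.  10.]
side {'fx': 487.7338903107131, 'fy': 487.7338903107131, 'cx': 277.0385398347352, 'cy': 206.13014914233156, 'dist_coeffs': array([-0.08374234,  0.        ,  0.        ,  0.        ,  0.        ]), 'position': array([1014.17542256,  587.85573279,  726.97232351]), 'orientation': array([-2.26118514, -0.01717693,  2.57301923])}
gauge 0.76 [306.0, 212.1] 3564 [491. -85.  10.]
mat_top 0.81 [386.5, 286.8] 754 [487. 181.  10.]
disc_a 0.86 [316.1, 312.9] 763 [641. 159.  10.]
disc_a 0.75 [386.8, 267.7] 975 [452. 143.  10.]
disc_a 0.72 [268.6, 336.0] 1047 [742. 157.  10.]
spare_tray 0.58 [294.9, 323.4] 5677 [687. 158.  10.]
bottle_left 0.82 [279.6, 263.0] 483 [629.  18.  10.]
```

View pics/top0.png

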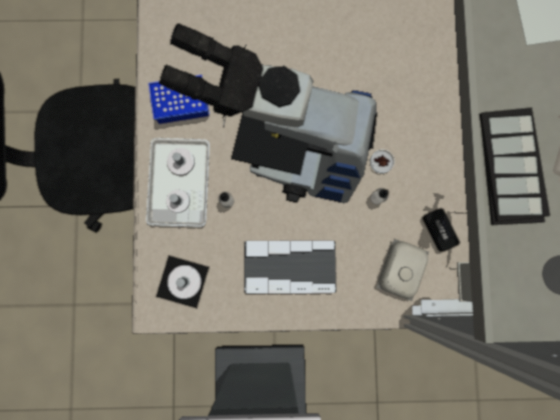

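View pics/side0.png

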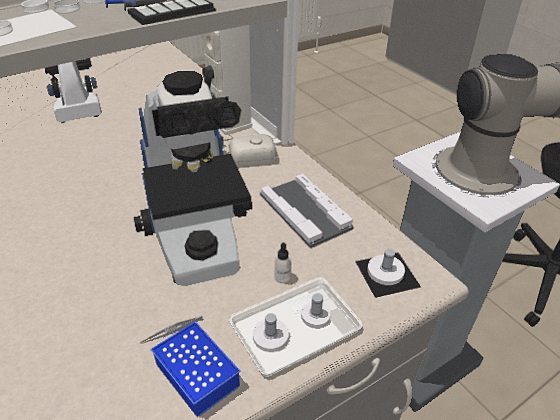

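The top view shows the gauge at pixels (245-336, 240-295) with its narrow end to the left (+y), and the mat with the disc at (183, 282). The tray discs are at (178, 160) and (176, 201), and a bottle is at (225, 200). The side view agrees. Next I refine the gauge and disc positions.

```bash
python3 - <<'E'
from h import *
tiles=[]
for n in('top','side'):
    im=cv2.imread(f'pics/{n}0.png')
    g=cv2.cvtColor(im,cv2.COLOR_BGR2GRAY); bot.capture(n)
    m=bot.outline_of('gauge',n)[0]['mask'].astype(np.uint8)
    c=cv2.findContours(m,0,2)[0]; c=max(c,key=cv2.contourArea).reshape(-1,2)
    for z in(10,26):
        w=onplane(n,c,z)[:,:2].astype(np.float32); print(n,'gauge z',z,cv2.minAreaRect(w))
    # bright rails
    md=cv2.dilate(m,np.ones((3,3)))
    rail=((g>170)&(md>0)).astype(np.uint8)
    k,lab,st,ce=cv2.connectedComponentsWithStats(rail)
    for i in range(1,k):
        if st[i,4]>30:
            p=np.argwhere(lab==i)[:,::-1]; w=onplane(n,p,26)[:,:2]
            print(' rail',st[i,4],w.min(0).round(),w.max(0).round(),cv2.minAreaRect(w.astype(np.float32)))
    for r in bot.outline_of('disc_a',n):
        dm=cv2.dilate(r['mask'].astype(np.uint8),np.ones((3,3)))
        c=max(cv2.findContours(r['mask'].astype(np.uint8),0,2)[0],key=cv2.contourArea).reshape(-1,2)
        w=onplane(n,c,14)[:,:2].astype(np.float32)
        (e,ax,a)=cv2.fitEllipse(w); print(' disc',round(r['p'],2),r['pixel'],np.round(e,1),np.round(ax,1), w.min(0).round(),w.max(0).round())
    c0=proj(n,[[485,-100,15],[452,150,15]])
    for (u,v) in c0.astype(int): tiles.append(cv2.resize(im[v-35:v+35,u-50:u+50],(400,280),interpolation=cv2.INTER_CUBIC)); print(n,u,v)
cv2.imwrite('pics/crops.png',np.vstack([np.hstack(tiles[:2]),np.hstack(tiles[2:])]))
E
```

```text
top gauge z 10 ((736.8291625976562, 154.3145294189453), (64.5296630859375, 63.036441802978516), 44.203094482421875)
top gauge z 26 ((733.0119018554688, 151.05772399902344), (63.53811264038086, 62.06793975830078), 44.203426361083984)
 rail 493 [705. 118.] [767. 187.] ((736.4758911132812, 152.08453369140625), (69.48716735839844, 61.365577697753906), 89.11920928955078)
 disc 0.63 [178.3, 201.0] [642.4 157.9] [51.9 54.4] [614. 133.] [671. 184.]
 disc 0.61 [182.0, 163.5] [737.1 152.7] [58.2 64.4] [706. 122.] [768. 183.]
 disc 0.61 [184.3, 285.5] [457.9 143.2] [70.7 74.3] [422. 106.] [493. 180.]
top 290 267
top 181 283
side gauge z 10 ((482.0405578613281, -98.33610534667969), (228.88058471679688, 135.58412170410156), 88.87340545654297)
side gauge z 26 ((493.9157409667969, -83.02302551269531), (223.77285766601562, 132.55841064453125), 88.87340545654297)
 rail 739 [ 422. -199.] [464.   3.] ((441.5585632324219, -97.53863525390625), (202.32347106933594, 37.779178619384766), 87.39132690429688)
 rail 738 [ 512. -200.] [547.   2.] ((529.4960327148438, -98.94470977783203), (34.50730514526367, 202.6864471435547), 0.25909408926963806)
 rail 51 [ 561. -102.] [565.  27.] ((563.2382202148438, -37.56965637207031), (128.73004150390625, 2.587092876434326), 89.14205932617188)
 disc 0.98 [383.3, 268.4] [455.2 144. ] [ 71.8 100.7] [409. 105.] [501. 187.]
 disc 0.67 [266.8, 336.4] [737.4 155.1] [57.9 82.3] [706. 116.] [771. 193.]
 disc 0.55 [306.9, 209.9] [486.6 -93.2] [158.4 246.7] [ 414. -210.] [555.  20.]
side 304 205
side 389 268
```

View pics/crops.png

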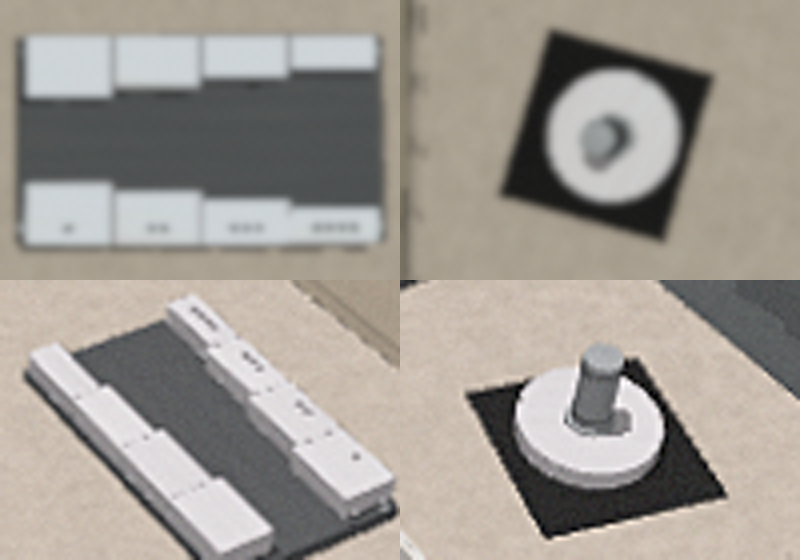

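```bash
python3 - <<'E'
from h import *
T=lambda a,u0,v0,ox,oy: (np.array(a,float)-[ox,oy]+0.0)/4+[u0,v0]-0.4
g=T([[26,36],[376,36],[378,241],[25,245],[112,97],[112,181],[200,88],[200,190],[288,77],[288,199],[376,69],[376,207]],240,232,0,0)
print(onplane('top',g,26).round(1))
d=T([[546,136],[683,136],[614.5,68],[614.5,204]],131,248,400,0); print('disc',onplane('top',d,14).round(1), 'knobtop',onplane('top',T([[595,138]],131,248,400,0),58).round(1))
s=T([[31,345],[75,348],[220,560],[272,530],[168,300],[193,294],[292,448],[396,487],[347,510]],254,170,0,280); print('side',onplane('side',s,26).round(1))
e=T([[602,356]],339,233,400,280); print('side knob',onplane('side',e,58).round(1))
e=T([[515,425],[665,425]],339,233,400,280); print('side disc',onplane('side',e,14).round(1))
o=bot.get_obs(); print(o['tool_pos'],o['tcp_rot'],o['contact_force'],o['grip_width'],o['time'])
print(R.from_euler('xyz',o['tcp_rot']).as_matrix().round(3))
E
```

```text
[[ 547.2    1.3   26. ]
 [ 543.7 -198.    26. ]
 [ 428.3 -195.5   26. ]
 [ 429.8    3.1   26. ]
 [ 511.7  -47.    26. ]
 [ 464.5  -46.3   26. ]
 [ 515.9  -97.    26. ]
 [ 458.6  -95.8   26. ]
 [ 521.3 -147.2   26. ]
 [ 452.6 -145.4   26. ]
 [ 524.9 -197.4   26. ]
 [ 447.2 -195.    26. ]]
disc [[457.7 182.4  14. ]
 [456.3 104.7  14. ]
 [495.5 143.7  14. ]
 [418.8 143.4  14. ]] knobtop [[457.5 145.6  58. ]]
side [[ 538.1 -204.    26. ]
 [ 517.4 -188.    26. ]
 [ 549.8    6.    26. ]
 [ 512.8    1.6   26. ]
 [ 442.8 -199.5   26. ]
 [ 426.  -196.7   26. ]
 [ 462.8  -47.    26. ]
 [ 434.     9.3   26. ]
 [ 468.7   10.    26. ]]
side knob [[456.4 143.3  58. ]]
side disc [[490.8 127.4  14. ]
 [426.1 167.8  14. ]]
[127.73802384 509.24255914 226.73977044] [3.14150658e+00 9.67742095e-06 2.89576101e+00] [-0.04813731 -0.19843014  0.17449978] 91.55752336529522 0.9
[[-0.97   0.243  0.   ]
 [ 0.243  0.97   0.   ]
 [-0.     0.    -1.   ]]
```

The disc measures about 74-77 mm with its centre at (457, 144). The gauge centre is at about (487, -97) with yaw near -0.01. I turn square to the world and move over the mat.

```bash
python3 -m jog '[[0,0,0,0,0,-0.123],[0,0,0,0,0,-0.123],[-33,-36.5,0,0,0,0],[-33,-36.5,0,0,0,0],[-33,-36.5,0,0,0,0],[-33,-36.5,0,0,0,0],[-33,-36.5,0,0,0,0],[-33,-36.5,0,0,0,0],[-33,-36.5,0,0,0,0],[-33,-36.5,0,0,0,0],[-33,-36.5,0,0,0,0],[-32,-36.5,0,0,0,0]]' 65; python3 -m jog '[[0,0,40,0,0,0],[0,0,40,0,0,0],[0,0,20,0,0,0],[0,0,0,0,0,0]]'
```

```text
time: 2.1
tool_pos: [458.0, 142.5, 227.0]
tcp_rot: [3.141, 0.001, 3.141]
contact_force: [0.3, 0.9, 0.3]
grip_width: 59.9
finger_force: 0.0
time: 2.5
tool_pos: [455.0, 143.8, 124.2]
tcp_rot: [-3.141, -0.006, 3.141]
contact_force: [-0.1, 0.3, -0.0]
grip_width: 59.4
finger_force: 0.0
```

```bash
python3 -m jog '[[-2,0,30,0,0,0],[0,0,30,0,0,0],[0,0,25,0,0,0],[0,0,12,0,0,0],[0,0,0,0,0,0],[0,0,0,0,0,0]]'; python3 - <<'E'
from h import *
ims=[snap(n,n+'1') for n in('side','top')]
o=bot.get_obs(); p=o['tool_pos']; print(p)
out=[]
for n,im in zip(('side','top'),ims):
    u,v=proj(n,[p])[0].astype(int); out.append(cv2.resize(im[v-50:v+40,u-60:u+60,::-1],(400,300),interpolation=cv2.INTER_CUBIC))
cv2.imwrite('pics/c1.png',np.hstack(out))
E
```

```text
time: 3.1
tool_pos: [459.8, 144.6, 30.9]
tcp_rot: [3.141, 0.002, -3.141]
contact_force: [1.3, 0.6, -0.2]
grip_width: 59.8
finger_force: 0.0
[459.94054857 144.56400871  31.1649185 ]
```

View pics/c1.png

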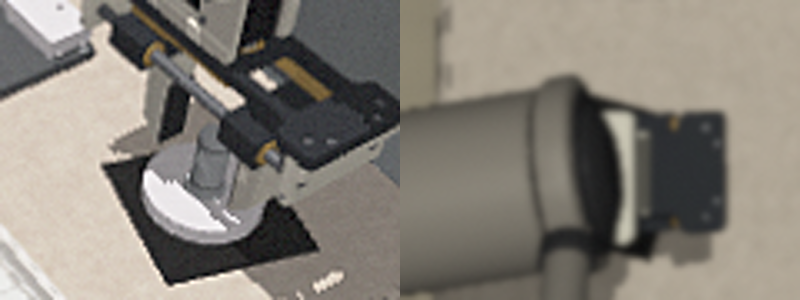

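In the side crop the knob (210, 150) stands between the open fingers. I correct 2.5 mm in x, lower 6 mm and close.

```bash
python3 -m jog '[[2.5,0,6,0,0,0],[0,0,0,0,0,0],[0,0,0,0,0,0]]'; python3 -m jog '[[0,0,0,0,0,0],[0,0,0,0,0,0],[0,0,0,0,0,0],[0,0,0,0,0,0],[0,0,0,0,0,0],[0,0,0,0,0,0]]' 0;  python3 -m jog '[[0,0,-5,0,0,0],[0,0,-25,0,0,0],[0,0,-40,0,0,0],[0,0,0,0,0,0],[0,0,0,0,0,0]]'
```

```text
time: 3.5
tool_pos: [456.2, 144.3, 23.8]
tcp_rot: [3.141, -0.0, -3.141]
contact_force: [-0.1, 0.3, -0.4]
grip_width: 59.3
finger_force: 0.0
time: 4.1
tool_pos: [456.3, 144.4, 23.7]
tcp_rot: [3.141, 0.0, -3.141]
contact_force: [0.1, 0.7, 0.1]
grip_width: 19.0
finger_force: 30.0
time: 4.6
tool_pos: [456.6, 144.4, 94.4]
tcp_rot: [3.141, 0.002, -3.141]
contact_force: [-0.0, 0.1, -1.4]
grip_width: 19.1
finger_force: 30.0
```

```bash
python3 -m jog '[[-8,-40,0,0,0,0],[-8,-40,0,0,0,0],[-8,-40,0,0,0,0],[-7,-36,0,0,0,0],[0,-10,15,0,0,0],[0,0,14,0,0,0],[0,0,0,0,0,0],[0,0,0,0,0,0],[0,0,0,0,0,0]]'; python3 - <<'E'
from h import *
ims=[snap(n,n+'2') for n in('side',)]
o=bot.get_obs(); p=o['tool_pos']; print(p)
u,v=proj('side',[p])[0].astype(int); print(u,v)
cv2.imwrite('pics/c2.png',cv2.resize(ims[0][v-50:v+50,u-70:u+70,::-1],(700,500),interpolation=cv2.INTER_CUBIC))
E
```

```text
time: 5.5
tool_pos: [487.4, -21.3, 64.8]
tcp_rot: [3.141, -0.0, -3.141]
contact_force: [0.3, -0.3, -2.1]
grip_width: 19.0
finger_force: 30.0
[487.57688872 -21.30672249  65.07580216]
326 208
```

View pics/c2.png

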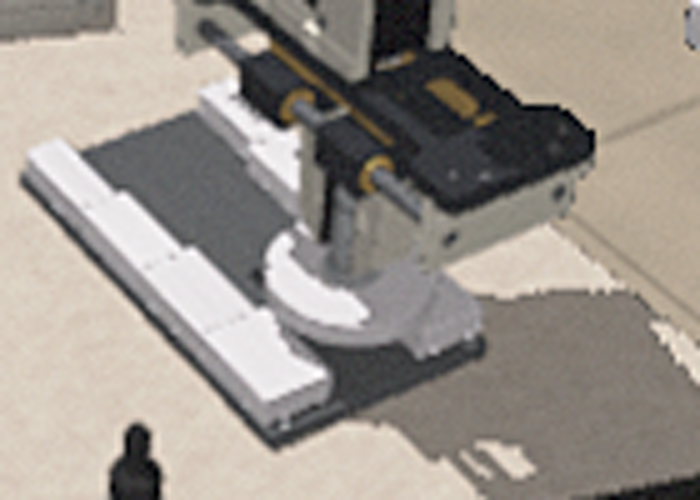

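The disc sits level above step 1, over the two rails. I lower it gently.

```bash
python3 -m jog '[[0,0,8,0,0,0],[0,0,5,0,0,0],[0,0,1.5,0,0,0],[0,0,1,0,0,0],[0,0,0,0,0,0],[0,0,0,0,0,0]]';python3 -m jog '[[0,0,0.5,0,0,0],[0,0,0.5,0,0,0],[0,0,0,0,0,0],[0,0,0,0,0,0]]';python3 -m jog '[[0,0,0.5,0,0,0],[0,0,0,0,0,0],[0,0,0,0,0,0]]'
```

```text
time: 6.15
tool_pos: [487.5, -21.7, 49.3]
tcp_rot: [3.142, 0.0, -3.141]
contact_force: [0.2, 0.1, -2.3]
grip_width: 19.4
finger_force: 30.0
time: 6.55
tool_pos: [487.3, -21.7, 48.2]
tcp_rot: [3.141, 0.0, -3.141]
contact_force: [-0.3, -0.5, -1.3]
grip_width: 19.4
finger_force: 30.0
time: 6.85
tool_pos: [487.4, -21.7, 47.7]
tcp_rot: [3.142, 0.0, -3.141]
contact_force: [-0.5, 0.3, -1.6]
grip_width: 19.6
finger_force: 30.0
```

```bash
python3 -m jog '[[0,0,0.5,0,0,0],[0,0,0,0,0,0],[0,0,0,0,0,0]]';python3 -m jog '[[0,0,0.3,0,0,0],[0,0,0,0,0,0],[0,0,0,0,0,0]]'
```

```text
time: 7.15
tool_pos: [487.4, -21.7, 47.7]
tcp_rot: [-3.142, 0.0, -3.141]
contact_force: [-1.7, 0.3, 4.9]
grip_width: 19.2
finger_force: 30.0
time: 7.45
tool_pos: [487.4, -21.7, 47.7]
tcp_rot: [-3.141, 0.001, -3.141]
contact_force: [-2.4, 0.6, 8.6]
grip_width: 19.3
finger_force: 30.0
```

It's stopped by the rails at step 1 (about 9 N, TCP z 47.7). On to step 2.

```bash
python3 -m jog '[[0,0,-3,0,0,0],[0,0,-7,0,0,0],[0,-25,0,0,0,0],[0.5,-25,0,0,0,0],[0,0,0,0,0,0],[0,0,5,0,0,0],[0,0,3,0,0,0],[0,0,1,0,0,0],[0,0,0,0,0,0],[0,0,0,0,0,0]]';python3 -m jog '[[0,0,0.5,0,0,0],[0,0,0.3,0,0,0],[0,0,0,0,0,0],[0,0,0,0,0,0]]'
```

```text
time: 8.45
tool_pos: [486.9, -71.1, 47.8]
tcp_rot: [3.141, 0.0, -3.141]
contact_force: [0.8, -0.1, -1.9]
grip_width: 19.7
finger_force: 30.0
time: 8.85
tool_pos: [486.9, -71.3, 47.7]
tcp_rot: [3.141, 0.0, -3.141]
contact_force: [-1.9, 2.9, 5.5]
grip_width: 19.6
finger_force: 30.0
```

Stopped at step 2 too (about 7 N). On to step 3.

```bash
python3 -m jog '[[0,0,-3,0,0,0],[0,0,-7,0,0,0],[0,-25,0,0,0,0],[0.5,-25.5,0,0,0,0],[0,0,0,0,0,0],[0,0,5,0,0,0],[0,0,3,0,0,0],[0,0,1,0,0,0],[0,0,0,0,0,0],[0,0,0,0,0,0]]';python3 -m jog '[[0,0,0.5,0,0,0],[0,0,0.3,0,0,0],[0,0,0,0,0,0],[0,0,0,0,0,0]]'
```

```text
time: 9.85
tool_pos: [486.5, -121.7, 48.1]
tcp_rot: [3.141, 0.0, -3.141]
contact_force: [0.1, -0.3, -1.3]
grip_width: 19.5
finger_force: 30.0
time: 10.25
tool_pos: [486.6, -122.0, 47.7]
tcp_rot: [3.141, 0.001, -3.141]
contact_force: [-1.2, 2.1, 4.9]
grip_width: 19.6
finger_force: 30.0
```

Step 3 stops it as well, so it should be the 74 mm disc. I try step 4.

```bash
python3 -m jog '[[0,0,-3,0,0,0],[0,0,-7,0,0,0],[0.5,-25,0,0,0,0],[0.5,-27,0,0,0,0],[0,0,0,0,0,0],[0,0,5,0,0,0],[0,0,3,0,0,0],[0,0,1,0,0,0],[0,0,0,0,0,0],[0,0,0,0,0,0]]';python3 -m jog '[[0,0,0.5,0,0,0],[0,0,0.5,0,0,0],[0,0,0.5,0,0,0],[0,0,0,0,0,0],[0,0,0,0,0,0]]'
```

```text
time: 11.25
tool_pos: [485.5, -173.7, 48.3]
tcp_rot: [3.141, -0.0, -3.141]
contact_force: [0.4, -0.7, -1.7]
grip_width: 19.4
finger_force: 30.0
time: 11.75
tool_pos: [485.3, -174.2, 46.8]
tcp_rot: [3.142, -0.0, -3.141]
contact_force: [0.4, -0.8, -1.8]
grip_width: 19.3
finger_force: 30.0
```

It's entering with no contact force. I continue down to the base plate, where TCP z should be about 31.7.

```bash
python3 -m jog '[[0,0,1,0,0,0],[0,0,1,0,0,0],[0,0,1,0,0,0],[0,0,1,0,0,0],[0,0,0,0,0,0]]';python3 -m jog '[[0,0,2,0,0,0],[0,0,2,0,0,0],[0,0,2,0,0,0],[0,0,2,0,0,0],[0,0,1,0,0,0],[0,0,0,0,0,0],[0,0,0,0,0,0]]'
```

```text
time: 12.25
tool_pos: [485.3, -174.1, 42.6]
tcp_rot: [3.141, -0.0, -3.141]
contact_force: [0.9, 0.4, -1.4]
grip_width: 19.2
finger_force: 30.0
time: 12.95
tool_pos: [485.4, -174.2, 33.8]
tcp_rot: [3.141, 0.0, -3.141]
contact_force: [0.2, -0.5, -2.1]
grip_width: 19.4
finger_force: 30.0
```

```bash
python3 -m jog '[[0,0,1,0,0,0],[0,0,0.5,0,0,0],[0,0,0,0,0,0],[0,0,0,0,0,0]]'; python3 -m jog '[[0,0,0.5,0,0,0],[0,0,0,0,0,0],[0,0,0,0,0,0]]'
```

```text
time: 13.35
tool_pos: [485.4, -174.2, 32.3]
tcp_rot: [3.141, 0.0, -3.141]
contact_force: [-0.7, -0.4, -1.9]
grip_width: 19.7
finger_force: 30.0
time: 13.65
tool_pos: [485.4, -174.2, 31.8]
tcp_rot: [3.142, 0.0, -3.141]
contact_force: [-0.0, -0.6, -1.3]
grip_width: 19.6
finger_force: 30.0
```

```bash
python3 -m jog '[[0,0,0.3,0,0,0],[0,0,0,0,0,0],[0,0,0,0,0,0]]'; python3 -m jog '[[0,0,0,0,0,0],[0,0,0,0,0,0],[0,0,0,0,0,0],[0,0,0,0,0,0],[0,0,0,0,0,0]]' 60; python3 -m jog '[[0,0,-10,0,0,0],[0,0,-30,0,0,0],[0,0,-40,0,0,0],[0,0,-40,0,0,0],[20,0,-30,0,0,0],[40,0,0,0,0,0],[40,0,0,0,0,0],[0,0,0,0,0,0],[0,0,0,0,0,0],[0,0,0,0,0,0],[0,0,0,0,0,0]]'; python3 - <<'E'
from h import *
im=snap('side','side3')
u,v=proj('side',[[487,-120,20]])[0].astype(int)
cv2.imwrite('pics/c3.png',cv2.resize(im[v-50:v+50,u-70:u+70,::-1],(700,500),interpolation=cv2.INTER_CUBIC))
E
```

```text
time: 13.95
tool_pos: [485.4, -174.2, 31.7]
tcp_rot: [3.142, 0.0, -3.141]
contact_force: [-0.5, 1.1, 2.8]
grip_width: 19.2
finger_force: 30.0
time: 14.45
tool_pos: [485.4, -174.2, 31.4]
tcp_rot: [3.141, 0.0, -3.141]
contact_force: [1.4, -0.3, -0.6]
grip_width: 53.1
finger_force: 0.0
time: 15.55
tool_pos: [386.3, -174.4, 181.7]
tcp_rot: [-3.141, 0.001, -3.141]
contact_force: [0.1, -0.0, 0.4]
grip_width: 55.2
finger_force: 0.0
```

View pics/c3.png

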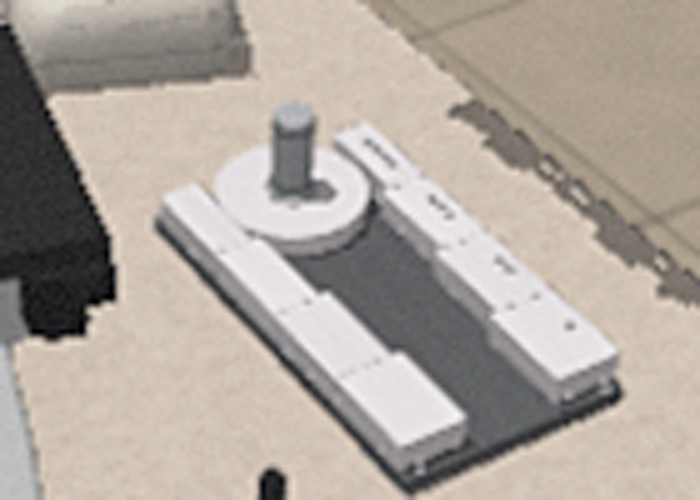

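The disc (crop pixels (290, 195)) lies flat between the step-4 rails, and the gripper is well clear. I hand the job in.

```bash
python3 -c "from plant import bot; print(bot.close_job())"
```

```text
the job is handed in; nothing more can be done
None
```

The disc was stopped by the rails at steps 1, 2 and 3 and went down at step 4, so it is the 74 mm disc; it now lies flat on the base plate in step 4 with the gripper clear, and the job is handed in (no verdict was returned).

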